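# Sweep the spent hardness specimens into the scrap pan

## Task

The three small steel specimens with test dents in their tops (one square, one round, one hexagonal) are spent: with the closed fingers, sweep all three across the bench into the open front of the sheet-metal scrap pan, right inside past its sloping lip. Slide them gently along the surface, never lifting or flicking them, and leave everything else on the bench (resin mount, big reference block, spare anvil, microscope, caliper, indenter case) standing where it is.

Things in the scene. Friction and masses are not known exactly. Their poses are not given: they have to be found in the camera images.
- pan: Scrap pan of bright folded sheet metal, screwed to the bench: 226 mm wide, 175 mm deep, open at the front and on top. Origin: middle of the front edge, at bench height; x points from the open front straight into the pan, y along its width, z up. From x = 0 to 15 mm the floor is a smooth lip sloping up from bench height; behind it the floor is flat, 2.5 mm above the bench.
- pan_floor (a point): Middle of the pan's flat floor (95 mm in from the front edge), axes as the pan's. Inner face of the back wall 77 mm further in, wall 48 mm high; inner faces of the side walls 110 mm to either side, 3 mm thick, 16 mm high at the front rising to 48 mm at the back. A screw flange 19 mm wide and 2.5 mm thick lies outside each side wall.
- square_specimen: Spent specimen: saw-cut steel block 30 x 30 mm, 16 mm high, about 0.11 kg, three tiny dark dents in its top, lying flat and loose on the bench. Origin at the centre of its underside, z up, x and y along its sides.
- round_specimen: Spent specimen: steel slug 32 mm in diameter, 16 mm high, about 0.10 kg, three tiny dark dents in its top, lying flat and loose on the bench. Origin at the centre of its underside, z up.
- hex_specimen: Spent specimen: slice of hexagonal steel bar, 30 mm across the flats (35 mm over the corners), 16 mm high, about 0.10 kg, three tiny dark dents in its top, lying flat and loose on the bench. Origin at the centre of its underside, z up.
- resin_mount: Not to be moved: white resin cylinder 31 mm in diameter, 24 mm high, with a small steel face set in its top, loose, light, among the specimens. Origin at the centre of its underside.
- reference_block: Not to be moved: round steel hardness reference block 64 mm in diameter, 15 mm high, loose, among the specimens. Origin at the centre of its underside.
- spare_anvil: Not to be moved: bright steel anvil, a disc 58 mm in diameter and 14 mm high with an upright stem 19 mm in diameter, 44 mm high in all, loose, among the specimens. Origin at the centre of its underside.
- reading_microscope: Not to be moved: black upright measuring microscope, foot 52 mm in diameter, 146 mm high, loose, off to the robot's left. Origin at the centre of its underside.
- caliper: Not to be moved: caliper lying flat, 235 mm long (its x axis), jaws reach 58 mm to its -y side, up to 14 mm high, loose, off to the robot's left. Origin at the middle of its beam's underside.
- indenter_case: Not to be moved: small black case 75 x 115 mm, 38 mm high, loose, beyond the specimens as the robot sees it. Origin at the centre of its underside.

How it is judged (in metres and radians):
At the end, for the whole second after the job is handed in: All three specimens lie still on the pan's floor, their centres at least 30 mm in from the pan's front edge and between its walls, undersides less than 12 mm above the bench, and every bystander is within 15 mm of where it stood (x of square_specimen in the frame of pan between 0.03 and 0.17 m and y of square_specimen in the frame of pan between -0.108 and 0.108 m and height (world z) of each of square_specimen, round_specimen, hex_specimen below 0.012 m and linear speed of each of square_specimen, round_specimen, hex_specimen below 0.02 m/s and x of round_specimen in the frame of pan between 0.03 and 0.17 m and y of round_specimen in the frame of pan between -0.108 and 0.108 m and x of hex_specimen in the frame of pan between 0.03 and 0.17 m and y of hex_specimen in the frame of pan between -0.108 and 0.108 m and distance of each of resin_mount, reference_block, spare_anvil, reading_microscope, caliper, indenter_case from where it was at the start of the episode below 0.015 m); the robot touches nothing.
It fails at once if a spent specimen is lifted (its underside more than 20 mm above the bench) (height (world z) of any of square_specimen, round_specimen, hex_specimen above 0.02 m).
It fails at once if a spent specimen is flicked (faster than 0.6 m/s) (linear speed of any of square_specimen, round_specimen, hex_specimen above 0.6 m/s).
It fails at once if a bystander is shifted more than 15 mm or knocked over (distance of any of resin_mount, reference_block, spare_anvil, reading_microscope, caliper, indenter_case from where it was at the start of the episode above 0.015 m or angle between any of resin_mount, reference_block, spare_anvil, reading_microscope, caliper, indenter_case's own z axis and vertical above 0.3 rad).
It also fails if it takes over 67 s, if anything falls off the work surface, if the arm or the gripper's body presses on something with over 40 N, if the wrist force passes 120 N, or if a joint passes its speed limit or range.

## Robot

A 6-joint arm with a two-finger parallel gripper is mounted at the origin on the work surface. World frame = base frame: x ahead of the robot, y to its left, z up, the work surface at z = 0. Lengths are in mm, angles in rad, forces in N, time in s.
With the tool pointing down it reaches from about 350 to 875 mm from the base axis. Payload 4.2 kg.
Tool frame: the origin (TCP) lies midway between the tips of the shut fingers; the grasp point (between the pads) lies 19 mm behind it; z points along the fingers, y is the line along which they close (so a half turn about z gives the same grasp; the last joint's range is limited). The gripper opens to 85 mm and grips with 20 to 120 N. Pads are 22 mm wide; open, the fingers measure 114 mm over their backs; the gripper's body (76 mm by 85 mm) begins 54 mm behind the grasp point. The pads swing forward as they close: fully open they stand 13 mm farther back than shut.
Start: joints at [1.543, 0.385, 0.008, 0, -1.194, -0.259], TCP at [176.771, 599.459, 209.912] pointing down, gripper open.
Joint ranges: [-3.14, 3.14], [-1.21, 2.06], [-1.07, 1.41], [-3.16, 2.05], [-2.99, -0.16], [-3.1, 3.1]. Speed limits (rad/s): [2.79, 2.79, 3.14, 3.14, 3.14, 3.14].

## Interface

Orientations are given as a unit quaternion [x, y, z, w].
In Python, from bench import sensors, get_image, camera_params, job_done gives the robot as it stands.
- The arm moves only by the tool servo_tool, never from a script. Its argument "motion" is a list of rows, each an object with "travel": the shift along the tool's x, y, z as a fraction of full scale, a list of three; "rot": the turn, a rotation vector about the tool's x, y, z as a fraction of full scale, a list of three; "hand": the opening, from 0 (shut) to 1 (fully open). In form: [{"travel": [x, y, z], "rot": [wx, wy, wz], "hand": hand}, ...]. A call has 1 to 10 rows; each row shifts and turns the commanded pose from where the row before left it, along the tool's axes as they then stand; what a row does not reach is not made up. Full scale, the value 1, is 25 cm for a shift and 360 degrees for a turn. A row lasts 1/12 s, in which the tool goes at most 41.7 mm and 7.16 degrees, less where a joint would pass 70% of its speed; a pose out of reach is approached as far as the arm can. A call with a number of a shift or a turn outside -1 to 1 is refused whole. A call with a gripper value outside its range is refused whole. The fingers move at their own pace and stop on an object; the grip force is fixed at half the most. Time passes only in rows, so rows that do not move let the fingers close. It gives the time, the measured TCP pose, the force, the opening and the grip force at its end, in the units of the state.
- sensors.read_state(): the state, without advancing time (a new reading comes with each control period).
- get_image(name): name is "side" or "top" or "wrist"; returns (picture, depth): 420x560x3 uint8, red, green, blue; 420x560 float32, mm along the optical axis (not along the pixel's ray), 0 where there is no reading.
- camera_params(name): a dict with "camera_matrix" (3x3 intrinsics, pixels), "R" (3x3) and "t" (3): a world point X has camera coordinates R X + t; the wrist camera has in their place "mount" (4x4, takes a point from camera to tool coordinates, whose origin is the TCP and whose axes are the flange's). Camera axes: x right, y down, z forward; pixel columns grow to the right and rows downward; lengths in mm; the calibration is good to about 2 mm. A picture is of the moment at which its call begins: read the wrist's pose just before it. camera_params takes no time and is no camera call.
- job_done(): hands the job in; it is judged then, once.
The state is a dict: "clock": time; "joints": joint angles; "joint_vel": joint speeds; "joint_efforts": joint torques, N m; "position": TCP position; "ee_rot": TCP orientation; "contact_force": force on the tool from outside, world axes, zero at the start; "wrist_torque": the same for the moment, N m; "gripper_width": finger opening in mm; "grasp_force": force on a finger pad.
Only numpy, scipy, OpenCV 4.12 (cv2) and the standard library are available. Lean on these libraries where they do the work, as an engineer would, in place of code of your own. Each camera call takes 0.05 s, during which the arm holds its last target. There are 200 camera calls.

## Working session

There is one attempt and no reset: what is moved stays moved. The work goes in short steps, Python scripts to look and compute and a tool call to move; the robot and the scene stay as the last step left them, time stands still between calls to the robot, and variables do not carry over. Pictures are saved under pics/ and viewed, at most 10 in all, crops included, and the job is handed in when it is done.

Besides the shell and the picture viewer there is one more tool, called after "Request:" by a JSON object that holds its "fn" and its "kwargs". servo_tool: Moves the arm, as the interface text tells. Its arguments: {"type":"object","properties":{"motion":{"type":"array"}},"required":["motion"]}

```bash
mkdir -p pics; ls
python3 - <<'E'
from bench import *
import cv2,numpy as np
for n in("top","side"):
    im,d=get_image(n); np.savez(f"pics/{n}0.npz",im=im,d=d); cv2.imwrite(f"pics/{n}0.png",im[:,:,::-1])
    p=camera_params(n); print(n,{k:np.round(v,3).tolist() for k,v in p.items()})
s=sensors.read_state(); print(s)
E
```

```text
pics
top {'camera_matrix': [[492.618, 0.0, 271.742], [0.0, 492.618, 223.206], [0.0, 0.0, 1.0]], 'R': [[0.017, -1.0, -0.02], [-0.983, -0.013, -0.184], [0.184, 0.023, -0.983]], 't': [95.774, 558.543, 1068.253]}
side {'camera_matrix': [[418.859, 0.0, 277.989], [0.0, 418.859, 208.763], [0.0, 0.0, 1.0]], 'R': [[0.837, -0.547, 0.013], [-0.379, -0.597, -0.707], [0.394, 0.587, -0.707]], 't': [-428.937, 287.151, 672.654]}
{'clock': 0.1, 'joints': array([ 1.54262372e+00,  3.85504665e-01,  6.75806474e-03, -4.25654367e-04,
       -1.19400889e+00, -2.58603541e-01]), 'joint_vel': array([-0.00196931, -0.0014359 ,  0.00272521,  0.00205106, -0.00116604,
       -0.00055196]), 'joint_efforts': array([-6.40312028e-04, -3.93314624e+01,  1.88932228e+01,  4.19791549e+00,
       -2.56767293e-03,  5.49463238e-06]), 'position': array([176.61514013, 598.93639188, 208.9155789 ]), 'ee_rot': array([ 9.89725817e-01, -1.42974856e-01, -8.38959191e-05,  9.95828481e-04]), 'contact_force': array([-0.28183093, -0.1744169 , -0.14190836]), 'wrist_torque': array([ 0.06500253, -0.01029048, -0.01152301]), 'grasp_force': 0.0, 'gripper_width': 85.2443835374912}
```

View pics/top0.png

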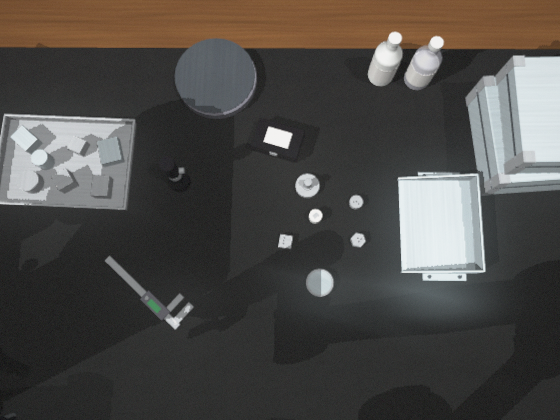

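The top view shows the pan at about (441,222), opening to the left. The square is at (285,241), the round at (356,202) and the hex at (358,240). The resin mount is at (316,215), the anvil at (307,185), the reference block at (319,282) and the case at (277,138). I'll measure them next.

```bash
cat > h.py <<'E'
from bench import *
import cv2,numpy as np
def ray(n,u,v,z):
    p=camera_params(n);K,R,t=[np.array(p[k]) for k in("camera_matrix","R","t")]
    c=-R.T@t; d=R.T@np.linalg.inv(K)@np.array([u,v,1.]); return (c+d*(z-c[2])/d[2])[:2]
E
python3 - <<'E'
from h import *
z=np.load("pics/top0.npz");im=z["im"]
cr=im[110:310,230:500]; cv2.imwrite("pics/crop.png",cv2.resize(cr[:,:,::-1],(800,593),interpolation=cv2.INTER_CUBIC))
g=cv2.cvtColor(im,cv2.COLOR_RGB2GRAY)
m=(g>75).astype(np.uint8); m[:,:235]=0;m[:110]=0;m[310:]=0;m[:,500:]=0
n,l,st,c=cv2.connectedComponentsWithStats(m)
for i in range(1,n):
    if st[i,4]>25: print(st[i],c[i].round(1),ray("top",*c[i],16).round(0))
for u,v in((399,178),(403,272),(476,175),(484,270)): print(u,v,ray("top",u,v,0).round(0),ray("top",u,v,16).round(),ray("top",u,v,48).round())
E
```

```text
[  375   110   125   200 13486] [445.3 225. ] [ 565. -300.]
[263 126  30  23 466] [277.7 137.1] [777.  94.]
[269 151   9   5  28] [272.8 153.3] [736. 105.]
[295 173  25  26 504] [306.9 185.2] [657.  23.]
[349 194  15  16 182] [355.6 201.6] [618. -92.]
[308 208  15  16 184] [315.  215.6] [583.   3.]
[350 232  16  16 194] [357.5 239.6] [528. -96.]
[278 234  15  15 195] [285.  241.1] [522.  73.]
[306 268  28  29 649] [319.6 282.2] [428.  -7.]
399 178 [ 682. -200.] [ 677. -196.] [ 668. -188.]
403 272 [ 455. -202.] [ 454. -198.] [ 451. -191.]
476 175 [ 691. -385.] [ 687. -378.] [ 677. -366.]
484 270 [ 463. -390.] [ 461. -383.] [ 458. -370.]
```

View pics/crop.png

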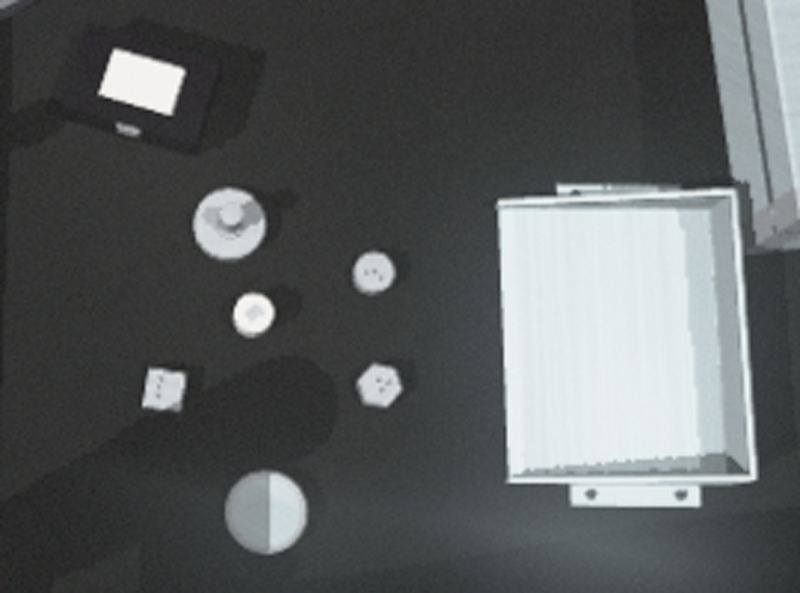

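Request:
{"fn": "servo_tool", "kwargs": {"motion": [{"travel": [0,0,0],"rot": [0,0,0.0195],"hand": 0},{"travel": [0,0,0],"rot": [0,0,0.0195],"hand": 0},{"travel": [0,0,0],"rot": [0,0,0.0195],"hand": 0},{"travel": [0,0,0],"rot": [0,0,0.0195],"hand": 0},{"travel": [0,0,0],"rot": [0,0,0.0195],"hand": 0},{"travel": [0,0,0],"rot": [0,0,0.0195],"hand": 0},{"travel": [0,0,0],"rot": [0,0,0.0195],"hand": 0},{"travel": [0,0,0],"rot": [0,0,0.0195],"hand": 0},{"travel": [0,0,0],"rot": [0,0,0.0195],"hand": 0},{"travel": [0,0,0],"rot": [0,0,0.0195],"hand": 0}]}}

```text
clock: 0.93
position: [176.7, 599.1, 209.3]
ee_rot: [0.725, -0.688, 0.0, 0.001]
contact_force: [-0.6, -0.5, 0.2]
gripper_width: 0.0
grasp_force: 0.0
```

Request:
{"fn": "servo_tool", "kwargs": {"motion": [{"travel": [0,0,0],"rot": [0,0,0.0094],"hand": 0},{"travel": [0,0,0],"rot": [0,0,0],"hand": 0},{"travel": [0.1,-0.054,0],"rot": [0,0,0],"hand": 0},{"travel": [0.1,-0.054,0],"rot": [0,0,0],"hand": 0},{"travel": [0.1,-0.054,0],"rot": [0,0,0],"hand": 0},{"travel": [0.1,-0.054,0],"rot": [0,0,0],"hand": 0},{"travel": [0.1,-0.054,0],"rot": [0,0,0],"hand": 0},{"travel": [0.1,-0.054,0],"rot": [0,0,0],"hand": 0},{"travel": [0.1,-0.054,0],"rot": [0,0,0],"hand": 0},{"travel": [0,0,0],"rot": [0,0,0],"hand": 0}]}}

```text
clock: 1.77
position: [272.2, 420.3, 209.9]
ee_rot: [-0.706, 0.708, -0.0, -0.001]
contact_force: [-0.9, -0.0, -0.1]
gripper_width: 0.2
grasp_force: 0.0
```

Request:
{"fn": "servo_tool", "kwargs": {"motion": [{"travel": [0.1,-0.054,0],"rot": [0,0,0],"hand": 0},{"travel": [0.1,-0.054,0],"rot": [0,0,0],"hand": 0},{"travel": [0.1,-0.054,0],"rot": [0,0,0],"hand": 0},{"travel": [0.1,-0.054,0],"rot": [0,0,0],"hand": 0},{"travel": [0.1,-0.054,0],"rot": [0,0,0],"hand": 0},{"travel": [0.1,-0.054,0],"rot": [0,0,0],"hand": 0},{"travel": [0.1,-0.054,0],"rot": [0,0,0],"hand": 0},{"travel": [0.1,-0.054,0],"rot": [0,0,0],"hand": 0},{"travel": [0.1,-0.054,0],"rot": [0,0,0],"hand": 0},{"travel": [0.1,-0.054,0],"rot": [0,0,0],"hand": 0}]}}

```text
clock: 2.6
position: [406.5, 173.3, 210.0]
ee_rot: [0.708, -0.706, -0.0, -0.0]
contact_force: [0.0, 0.5, 0.1]
gripper_width: -0.3
grasp_force: 0.0
```

Request:
{"fn": "servo_tool", "kwargs": {"motion": [{"travel": [0.1,-0.054,0],"rot": [0,0,0],"hand": 0},{"travel": [0.1,-0.054,0],"rot": [0,0,0],"hand": 0},{"travel": [0.1,-0.054,0],"rot": [0,0,0],"hand": 0},{"travel": [0.1,-0.054,0],"rot": [0,0,0],"hand": 0},{"travel": [0.1,-0.054,0],"rot": [0,0,0],"hand": 0},{"travel": [0.1,-0.054,0],"rot": [0,0,0],"hand": 0},{"travel": [0.1,-0.054,0],"rot": [0,0,0],"hand": 0},{"travel": [0.1,-0.054,0],"rot": [0,0,0],"hand": 0},{"travel": [0,0,0],"rot": [0,0,0],"hand": 0},{"travel": [0,0,0],"rot": [0,0,0],"hand": 0}]}}

```text
clock: 3.43
position: [514.4, -26.6, 209.2]
ee_rot: [-0.707, 0.708, 0.0, -0.0]
contact_force: [0.5, 0.7, 0.0]
gripper_width: -0.1
grasp_force: 0.0
```

Run:
```python
from h import *
s=sensors.read_state(); p=s["position"]; print(p,s["ee_rot"])
im,d=get_image("wrist"); cv2.imwrite("pics/w1.png",im[:,:,::-1])
c=camera_params("wrist"); print(np.round(c["mount"],3).tolist(), c["camera_matrix"][0])
```

```text
[514.35127228 -26.57108438 209.23714696] [-7.06532437e-01  7.07680412e-01  3.83719368e-04 -4.49392275e-04]
[[0.001, -0.946, -0.325, 84.0], [1.0, 0.001, -0.0, 0.132], [0.0, -0.325, 0.946, -164.006], [0.0, 0.0, 0.0, 1.0]] [299.00568833   0.         280.59057259]
```

View pics/w1.png

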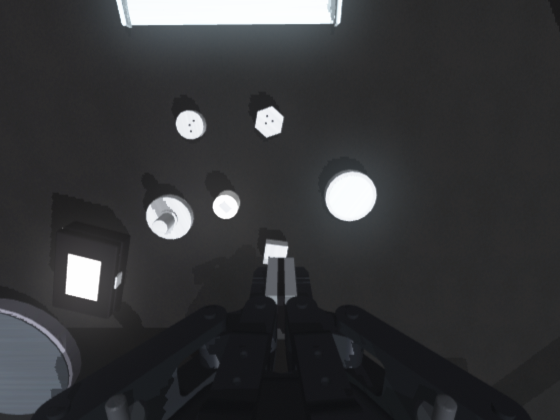

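The wrist view shows the round at (190,125), the hex at (268,121) and the pan lip at y≈24. The square sits just ahead of the fingertips in the image, near (275,248).

```bash
cat >> h.py <<'E'
from scipy.spatial.transform import Rotation as Ro
def wray(s,u,v,z):
    c=camera_params("wrist");M=np.array(c["mount"]);K=np.array(c["camera_matrix"])
    R=Ro.from_quat(s["ee_rot"]).as_matrix()
    d=R@M[:3,:3]@np.linalg.inv(K)@np.array([u,v,1.]);o=s["position"]+R@M[:3,3]
    return (o+d*(z-o[2])/d[2])[:2].round(0)
def wlook(name=None):
    s=sensors.read_state();im,d=get_image("wrist")
    if name: cv2.imwrite(name,im[:,:,::-1])
    m=(cv2.cvtColor(im,cv2.COLOR_RGB2GRAY)>110).astype(np.uint8)
    n,l,st,c=cv2.connectedComponentsWithStats(m)
    for i in range(1,n):
        if 150<st[i,4]<6000 and c[i][1]<270: print(st[i],wray(s,*c[i],16))
    return s,im
def tlook():
    im,d=get_image("top");m=(cv2.cvtColor(im,cv2.COLOR_RGB2GRAY)>75).astype(np.uint8)
    m[:,:235]=0;m[:110]=0;m[310:]=0;m[:,395:]=0
    n,l,st,c=cv2.connectedComponentsWithStats(m)
    for i in range(1,n):
        if st[i,4]>80: print(st[i],ray("top",*c[i],16).round())
    return im
E
python3 - <<'E'
from h import *
s,im=wlook()
for u in (127,333): print(wray(s,u,24,0),wray(s,u,24,16))
E
```

```text
[ 116    0  227   27 5489] [ 567. -204.]
[255 105  29  32 671] [527. -97.]
[175 109  31  30 691] [618. -93.]
[ 325  170   52   51 2073] [427.  -8.]
[212 190  28  29 615] [583.   3.]
[ 145  195   48   44 1522] [656.  20.]
[263 242  25  22 374] [522.  69.]
[ 681. -197.] [ 673. -193.]
[ 457. -197.] [ 459. -193.]
```

Request:
{"fn": "servo_tool", "kwargs": {"motion": [{"travel": [0.1,-0.052,0],"rot": [0,0,0],"hand": 0},{"travel": [0,0,0.1],"rot": [0,0,0],"hand": 0},{"travel": [0,0,0.1],"rot": [0,0,0],"hand": 0},{"travel": [0,0,0.1],"rot": [0,0,0],"hand": 0},{"travel": [0,0,0.1],"rot": [0,0,0],"hand": 0},{"travel": [0,0,0.1],"rot": [0,0,0],"hand": 0},{"travel": [0,0,0.1],"rot": [0,0,0],"hand": 0},{"travel": [0,0,0.1],"rot": [0,0,0],"hand": 0},{"travel": [0,0,0.08],"rot": [0,0,0],"hand": 0},{"travel": [0,0,0],"rot": [0,0,0],"hand": 0}]}}

```text
clock: 4.37
position: [523.7, -49.9, 11.4]
ee_rot: [0.708, -0.707, -0.003, 0.003]
contact_force: [-1.7, -0.0, -1.1]
gripper_width: 0.3
grasp_force: 0.0
```

Request:
{"fn": "servo_tool", "kwargs": {"motion": [{"travel": [0,-0.014,0],"rot": [0,0,0],"hand": 0},{"travel": [0,0,0.014],"rot": [0,0,0],"hand": 0},{"travel": [0,0,0],"rot": [0,0,0],"hand": 0},{"travel": [0,0,0],"rot": [0,0,0],"hand": 0},{"travel": [0,0,0],"rot": [0,0,0],"hand": 0}]}}

```text
clock: 4.78
position: [531.2, -50.5, 12.5]
ee_rot: [-0.707, 0.707, -0.001, 0.001]
contact_force: [0.9, -0.8, 0.0]
gripper_width: 0.0
grasp_force: 0.0
```

Request:
{"fn": "servo_tool", "kwargs": {"motion": [{"travel": [0,0.014,0.02],"rot": [0,0,0],"hand": 0},{"travel": [0,0,0],"rot": [0,0,0],"hand": 0},{"travel": [0,0,0],"rot": [0,0,0],"hand": 0},{"travel": [0,0,0],"rot": [0,0,0],"hand": 0}]}}

```text
clock: 5.12
position: [527.0, -50.7, 6.4]
ee_rot: [-0.707, 0.707, 0.0, -0.0]
contact_force: [-0.2, -0.4, -0.6]
gripper_width: 0.1
grasp_force: 0.0
```

Good. Next I'll push the hex with 8 mm rows.

Request:
{"fn": "servo_tool", "kwargs": {"motion": [{"travel": [0.016,0,0],"rot": [0,0,0],"hand": 0},{"travel": [0.016,0,0],"rot": [0,0,0],"hand": 0},{"travel": [0.02,0,0],"rot": [0,0,0],"hand": 0},{"travel": [0.032,0,0],"rot": [0,0,0],"hand": 0},{"travel": [0.032,0,0],"rot": [0,0,0],"hand": 0},{"travel": [0.032,0,0],"rot": [0,0,0],"hand": 0},{"travel": [0.032,0,0],"rot": [0,0,0],"hand": 0},{"travel": [0.032,0,0],"rot": [0,0,0],"hand": 0},{"travel": [0.02,0,0],"rot": [0,0,0],"hand": 0},{"travel": [0,0,0],"rot": [0,0,0],"hand": 0}]}}

```text
clock: 5.95
position: [527.0, -109.8, 6.3]
ee_rot: [-0.706, 0.708, 0.0, -0.0]
contact_force: [0.5, 0.2, -0.3]
gripper_width: 0.2
grasp_force: 0.0
```

Run:
```python
from h import *
s,im=wlook("pics/w2.png"); print(s["position"])
```

```text
[ 424    0   35  108 1158] [ 453. -218.]
[ 526.97408103 -109.7889416     6.33820721]
```

View pics/w2.png

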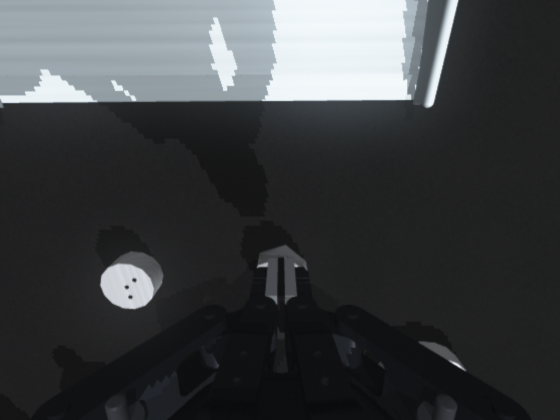

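The hex sits centred ahead of the fingers at about (283,255), with one corner pointing forward.

Request:
{"fn": "servo_tool", "kwargs": {"motion": [{"travel": [0.02,0,0],"rot": [0,0,0],"hand": 0},{"travel": [0.032,0,0],"rot": [0,0,0],"hand": 0},{"travel": [0.032,0,0],"rot": [0,0,0],"hand": 0},{"travel": [0.032,0,0],"rot": [0,0,0],"hand": 0},{"travel": [0.032,0,0],"rot": [0,0,0],"hand": 0},{"travel": [0.032,0,0],"rot": [0,0,0],"hand": 0},{"travel": [0.032,0,0],"rot": [0,0,0],"hand": 0},{"travel": [0.032,0,0],"rot": [0,0,0],"hand": 0},{"travel": [0.032,0,0],"rot": [0,0,0],"hand": 0},{"travel": [0.02,0,0],"rot": [0,0,0],"hand": 0}]}}

```text
clock: 6.83
position: [527.0, -183.7, 6.4]
ee_rot: [-0.707, 0.707, -0.0, 0.0]
contact_force: [0.3, -0.3, -0.8]
gripper_width: -0.3
grasp_force: 0.0
```

Run:
```python
from h import *
s,im=wlook("pics/w3.png"); print(s["position"])
```

```text
[ 405    0   71  244 2848] [ 448. -265.]
[  0 200  23  47 443] [ 678. -206.]
[ 527.02111587 -183.73341703    6.38079004]
```

View pics/w3.png

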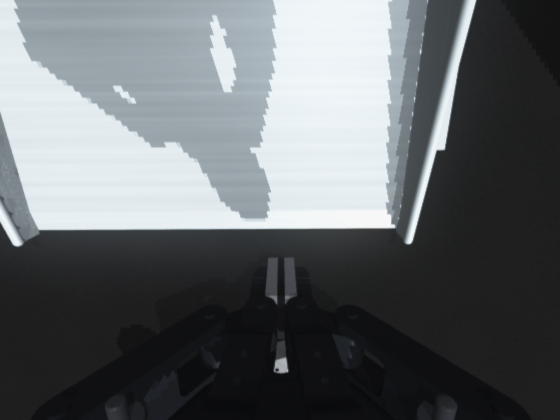

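The hex is no longer ahead of the fingers, so I'll check the fixed cameras.

Run:
```python
from h import *
a,_=get_image("top"); b,_=get_image("side")
A=cv2.resize(a[130:310,260:500],None,fx=2.2,fy=2.2)
print(b.shape)
B=cv2.resize(b[:, :],None,fx=0.6,fy=0.6)
C=np.zeros((A.shape[0],800,3),np.uint8); C[:,:A.shape[1]]=A; w=800-A.shape[1]; 
B=cv2.resize(b[100:350,180:440],(w,int(w*250/260))); C[:B.shape[0],A.shape[1]:]=B
cv2.imwrite("pics/c4.png",C[:,:,::-1])
```

```text
(420, 560, 3)
```

View pics/c4.png

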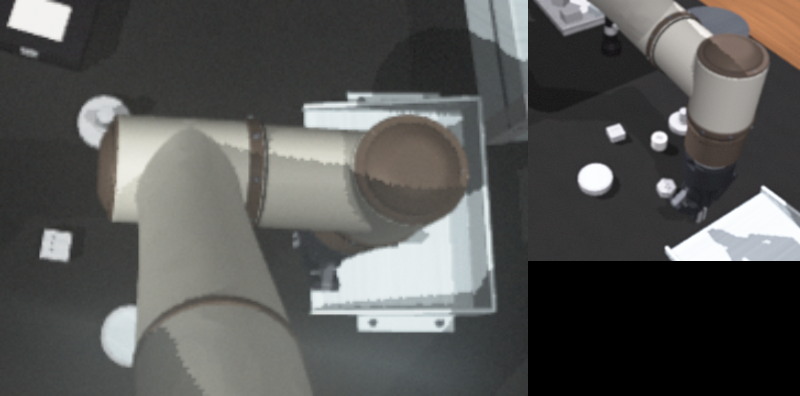

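The side view shows the hex at about (312,279) in full pixels, behind the fingers. It slipped past them.

Run:
```python
from h import *
b,_=get_image("side")
g=cv2.cvtColor(b,cv2.COLOR_RGB2GRAY);m=(g>120).astype(np.uint8)
n,l,st,c=cv2.connectedComponentsWithStats(m)
for i in range(1,n):
    if 60<st[i,4]<1500 and 200<c[i][1]<350: print(st[i],c[i].round(),ray("side",*c[i],12).round())
```

```text
[314 203  19  26 345] [324. 216.] [651.  26.]
[254 218  19  18 236] [263. 226.] [521.  71.]
[297 226  17  18 240] [305. 234.] [584.   4.]
[227 256  34  31 814] [244. 271.] [426.  -8.]
[303 271  18  18 246] [311. 279.] [526. -97.]
[317 283  14  13  84] [324. 289.] [ 533. -128.]
```

Run:
```python
from h import *
s=sensors.read_state();print(s["position"],s["joints"].round(3),s["gripper_width"])
b,d=get_image("side");p=camera_params("side");K,R,t=[np.array(p[k]) for k in("camera_matrix","R","t")]
v,u=np.mgrid[270:320,300:370];v=v.ravel();u=u.ravel();D=d[v,u]
P=(np.linalg.inv(K)@np.c_[u,v,np.ones_like(u)].T)*D; W=(R.T@(P-t[:,None])).T
k=(D>0)&(W[:,2]>-5)&(W[:,2]<90)
for lo in range(0,60,6):
    q=W[k&(W[:,2]>=lo)&(W[:,2]<lo+6)]
    if len(q)>2: print(lo,len(q),q.min(0).round(),q.max(0).round(),np.median(q,0).round())
X=R@np.array(s["position"])+t; print("TCP px",(K@X/X[2])[:2])
cv2.imwrite("pics/s5.png",cv2.resize(b[240:330,280:400,::-1],(800,600),interpolation=cv2.INTER_CUBIC))
w,_=get_image("wrist")
```

```text
[ 526.95454254 -182.77190601    6.36181048] [-0.043  0.502 -0.397 -0.    -0.672  0.043] -0.25462837681088346
0 964 [ 463. -220.    0.] [625. -61.   6.] [ 527. -165.    1.]
6 34 [ 511. -112.    6.] [540. -87.  12.] [ 517. -106.    9.]
12 188 [ 511. -112.   12.] [543. -80.  18.] [526. -97.  16.]
18 4 [516. -99.  18.] [525. -85.  19.] [522. -88.  18.]
30 13 [ 520. -194.   31.] [ 533. -189.   35.] [ 523. -193.   34.]
36 26 [ 513. -194.   36.] [ 538. -178.   42.] [ 520. -191.   40.]
42 20 [ 513. -194.   42.] [ 541. -183.   48.] [ 520. -190.   45.]
48 24 [ 512. -194.   48.] [ 532. -186.   54.] [ 521. -192.   50.]
54 19 [ 513. -195.   54.] [ 538. -187.   60.] [ 521. -192.   57.]
TCP px [339.14045835 313.34985461]
```

View pics/s5.png

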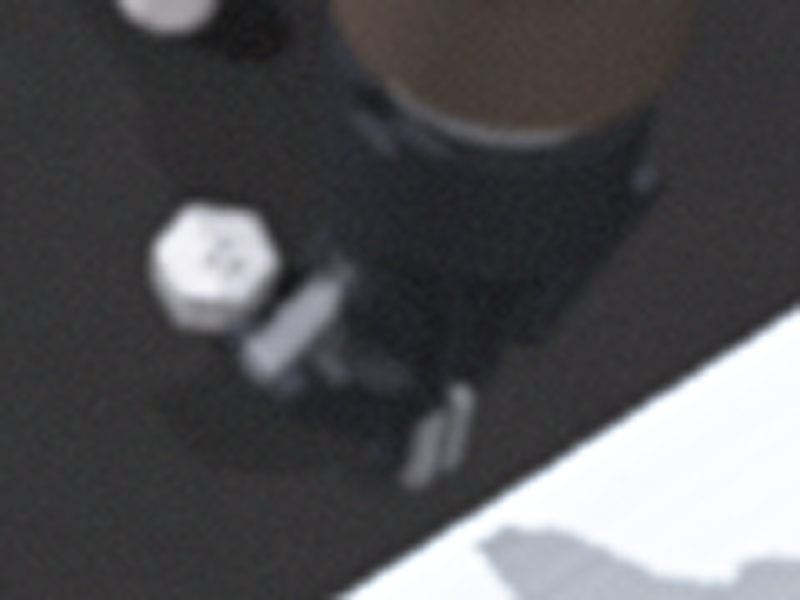

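The depth reading puts the real fingertips about 25 mm above the reported TCP height (~31 mm against 6 mm), so they passed over the hex without touching it. I'll back off and then go down carefully, watching the force.

Request:
{"fn": "servo_tool", "kwargs": {"motion": [{"travel": [-0.06,0,-0.02],"rot": [0,0,0],"hand": 0},{"travel": [-0.06,0,0],"rot": [0,0,0],"hand": 0},{"travel": [-0.06,0,0],"rot": [0,0,0],"hand": 0},{"travel": [-0.06,0,0],"rot": [0,0,0],"hand": 0},{"travel": [-0.06,0,0],"rot": [0,0,0],"hand": 0},{"travel": [-0.06,0,0],"rot": [0,0,0],"hand": 0},{"travel": [-0.06,0,0],"rot": [0,0,0],"hand": 0},{"travel": [-0.06,0,0],"rot": [0,0,0],"hand": 0},{"travel": [-0.052,0,0],"rot": [0,0,0],"hand": 0},{"travel": [0,0,0],"rot": [0,0,0],"hand": 0}]}}

```text
clock: 7.97
position: [527.4, -47.5, 11.6]
ee_rot: [0.708, -0.706, 0.0, -0.0]
contact_force: [-0.6, -0.0, -0.3]
gripper_width: 0.2
grasp_force: 0.0
```

Request:
{"fn": "servo_tool", "kwargs": {"motion": [{"travel": [0,0,0.02],"rot": [0,0,0],"hand": 0},{"travel": [0,0,0.02],"rot": [0,0,0],"hand": 0},{"travel": [0,0,0.016],"rot": [0,0,0],"hand": 0},{"travel": [0,0,0],"rot": [0,0,0],"hand": 0},{"travel": [0,0,0],"rot": [0,0,0],"hand": 0}]}}

```text
clock: 8.38
position: [526.7, -50.3, -3.2]
ee_rot: [-0.707, 0.708, 0.0, -0.001]
contact_force: [-0.3, -0.0, -0.5]
gripper_width: -0.0
grasp_force: 0.0
```

```bash
cat >> h.py <<'E'
def tip():
    s=sensors.read_state();print(s["position"].round(1),s["contact_force"].round(1))
    b,d=get_image("side");p=camera_params("side");K,R,t=[np.array(p[k]) for k in("camera_matrix","R","t")]
    v,u=np.mgrid[0:420,0:560];v=v.ravel();u=u.ravel();D=d[v,u]
    W=(R.T@((np.linalg.inv(K)@np.c_[u,v,np.ones_like(u)].T)*D-t[:,None])).T
    x,y,z=s["position"]
    k=(D>0)&(abs(W[:,0]-x)<17)&(abs(W[:,1]-y)<13)
    for lo in range(4,60,3):
        q=W[k&(W[:,2]>=lo)&(W[:,2]<lo+3)]
        if len(q): print(lo,len(q),q.min(0).round(),q.max(0).round())
    return b
def slook():
    b,_=get_image("side");m=(cv2.cvtColor(b,cv2.COLOR_RGB2GRAY)>120).astype(np.uint8)
    n,l,st,c=cv2.connectedComponentsWithStats(m)
    for i in range(1,n):
        if 60<st[i,4]<1500 and 190<c[i][1]<350: print(st[i],c[i].round(),ray("side",*c[i],12).round())
    return b
E
python3 -c "
from h import *
tip()"
```

```text
[526.7 -50.3  -3.2] [-0.3 -0.  -0.5]
19 3 [520. -61.  20.] [529. -60.  22.]
22 8 [519. -61.  22.] [532. -56.  25.]
25 9 [514. -61.  25.] [536. -44.  27.]
28 13 [513. -61.  29.] [538. -49.  31.]
31 13 [512. -61.  31.] [539. -46.  33.]
34 15 [512. -62.  34.] [538. -46.  37.]
37 12 [513. -61.  37.] [539. -48.  40.]
40 13 [513. -62.  40.] [532. -48.  43.]
43 10 [512. -62.  43.] [540. -51.  46.]
46 14 [514. -62.  46.] [540. -50.  49.]
49 12 [512. -61.  49.] [533. -55.  52.]
52 12 [512. -62.  52.] [532. -54.  55.]
55 7 [514. -61.  55.] [534. -56.  58.]
58 6 [515. -63.  59.] [541. -61.  61.]
```

Request:
{"fn": "servo_tool", "kwargs": {"motion": [{"travel": [0,0,0.02],"rot": [0,0,0],"hand": 0},{"travel": [0,0,0.02],"rot": [0,0,0],"hand": 0},{"travel": [0,0,0.014],"rot": [0,0,0],"hand": 0},{"travel": [0,0,0],"rot": [0,0,0],"hand": 0},{"travel": [0,0,0],"rot": [0,0,0],"hand": 0}]}}

```text
clock: 8.85
position: [526.9, -49.7, -16.5]
ee_rot: [-0.707, 0.707, 0.0, -0.0]
contact_force: [1.2, -0.4, 0.0]
gripper_width: 0.2
grasp_force: 0.0
```

```bash
python3 -c "
from h import *
tip()" | head -8
```

```text
[526.9 -49.7 -16.5] [ 1.2 -0.4  0. ]
4 1 [521. -56.   6.] [521. -56.   6.]
7 4 [523. -61.   9.] [533. -60.  10.]
10 6 [518. -61.  11.] [532. -57.  13.]
13 9 [514. -61.  13.] [537. -49.  16.]
16 16 [513. -62.  17.] [540. -45.  19.]
19 14 [513. -61.  19.] [540. -43.  22.]
22 14 [513. -61.  22.] [537. -46.  25.]
```

Request:
{"fn": "servo_tool", "kwargs": {"motion": [{"travel": [0.016,0,0],"rot": [0,0,0],"hand": 0},{"travel": [0.016,0,0],"rot": [0,0,0],"hand": 0},{"travel": [0.02,0,0],"rot": [0,0,0],"hand": 0},{"travel": [0.03,0,0],"rot": [0,0,0],"hand": 0},{"travel": [0.032,0,0],"rot": [0,0,0],"hand": 0},{"travel": [0.032,0,0],"rot": [0,0,0],"hand": 0},{"travel": [0.032,0,0],"rot": [0,0,0],"hand": 0},{"travel": [0.032,0,0],"rot": [0,0,0],"hand": 0},{"travel": [0.02,0,0],"rot": [0,0,0],"hand": 0},{"travel": [0,0,0],"rot": [0,0,0],"hand": 0}]}}

```text
clock: 9.73
position: [526.8, -108.4, -16.2]
ee_rot: [-0.706, 0.708, 0.0, -0.0]
contact_force: [-0.8, -0.2, 0.1]
gripper_width: 0.0
grasp_force: 0.0
```

```bash
python3 -c "
from h import *
b=slook(); s,im=wlook('pics/w6.png'); print(s['position'])
C=np.zeros((420,800,3),np.uint8);C[:,:400]=cv2.resize(im[120:330,180:380],(400,420));C[:300,400:]=cv2.resize(b[220:340,260:420],(400,300));cv2.imwrite('pics/c6.png',C[:,:,::-1])"
```

```text
[133 186  30  14 239] [146. 194.] [344. 307.]
[254 218  19  18 237] [263. 226.] [521.  71.]
[339 251  17  17 195] [348. 259.] [618. -97.]
[227 256  34  31 822] [244. 271.] [426.  -8.]
[290 260  12  12  71] [296. 266.] [519. -54.]
[313 285  18  21 272] [321. 295.] [ 521. -136.]
[ 449    0   39  103 1272] [ 453. -214.]
[ 255  204   72   59 3090] [ 522. -136.]
[ 526.78783217 -107.91069019  -16.20490461]
```

View pics/c6.png

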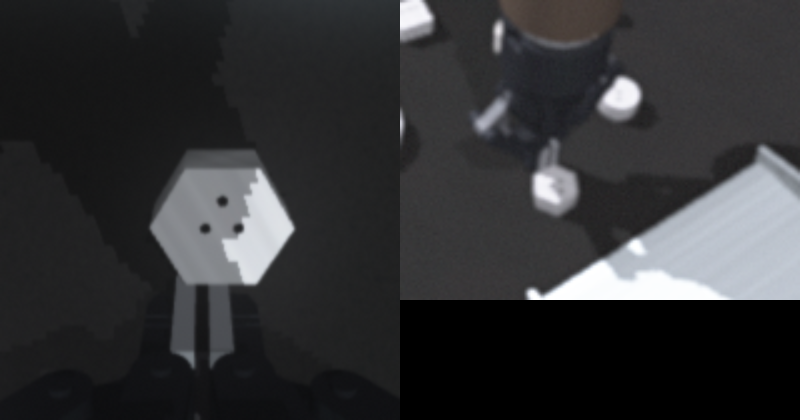

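The hex is now flat against the fingers, about 5 mm off-centre and stable, so I'll continue.

Request:
{"fn": "servo_tool", "kwargs": {"motion": [{"travel": [0.02,0,0],"rot": [0,0,0],"hand": 0},{"travel": [0.036,0,0],"rot": [0,0,0],"hand": 0},{"travel": [0.036,0,0],"rot": [0,0,0],"hand": 0},{"travel": [0.036,0,0],"rot": [0,0,0],"hand": 0},{"travel": [0.036,0,0],"rot": [0,0,0],"hand": 0},{"travel": [0.036,0,0],"rot": [0,0,0],"hand": 0},{"travel": [0.036,0,0],"rot": [0,0,0],"hand": 0},{"travel": [0.036,0,0],"rot": [0,0,0],"hand": 0},{"travel": [0.036,0,0],"rot": [0,0,0],"hand": 0},{"travel": [0.036,0,0],"rot": [0,0,0],"hand": 0}]}}

```text
clock: 10.67
position: [527.1, -194.1, -16.0]
ee_rot: [-0.707, 0.707, -0.0, 0.0]
contact_force: [0.1, 1.3, 0.8]
gripper_width: -0.1
grasp_force: 0.4
```

```bash
cat >> h.py <<'E'
def front(name=None):
    "specimen height blobs ahead of the fingers, from wrist depth"
    s=sensors.read_state();im,d=get_image("wrist");c=camera_params("wrist");M=np.array(c["mount"]);K=np.array(c["camera_matrix"])
    if name: cv2.imwrite(name,im[:,:,::-1])
    v,u=np.mgrid[0:420,0:560];R=Ro.from_quat(s["ee_rot"]).as_matrix()
    P=(np.linalg.inv(K)@np.c_[u.ravel(),v.ravel(),np.ones(u.size)].T)*d.ravel()
    W=(s["position"][:,None]+R@(M[:3,:3]@P+M[:3,3:])).T
    m=((W[:,2]>11)&(W[:,2]<30)&(d.ravel()>0)).reshape(420,560).astype(np.uint8)
    n,l,st,cc=cv2.connectedComponentsWithStats(m)
    print(s["position"].round(1))
    for i in range(1,n):
        if st[i,4]>150: q=W[(l==i).ravel()]; print(st[i],q.min(0).round(),q.max(0).round(),np.median(q,0).round())
E
python3 -c "
from h import *
front()"
```

```text
[ 527.1 -194.1  -16. ]
[ 416    0   74  282 6760] [ 452. -318.   11.] [ 458. -194.   30.] [ 456. -271.   21.]
[ 251  203   78   85 4400] [ 504. -236.   11.] [ 541. -200.   30.] [ 523. -218.   19.]
```

Request:
{"fn": "servo_tool", "kwargs": {"motion": [{"travel": [0.036,0,0],"rot": [0,0,0],"hand": 0},{"travel": [0.04,0,0],"rot": [0,0,0],"hand": 0},{"travel": [0.04,0,0],"rot": [0,0,0],"hand": 0},{"travel": [0.04,0,0],"rot": [0,0,0],"hand": 0},{"travel": [0.04,0,0],"rot": [0,0,0],"hand": 0},{"travel": [0.04,0,0],"rot": [0,0,0],"hand": 0},{"travel": [0.04,0,0],"rot": [0,0,0],"hand": 0},{"travel": [0.04,0,0],"rot": [0,0,0],"hand": 0},{"travel": [0.04,0,0],"rot": [0,0,0],"hand": 0},{"travel": [0.02,0,0],"rot": [0,0,0],"hand": 0}]}}

```text
clock: 11.55
position: [527.0, -288.6, -16.1]
ee_rot: [-0.707, 0.708, -0.0, 0.0]
contact_force: [-0.2, 1.4, 0.9]
gripper_width: -0.2
grasp_force: 0.5
```

```bash
python3 -c "
from h import *
front()"
```

```text
[ 527.  -288.6  -16.1]
[ 406  127   60  221 4810] [ 453. -366.   11.] [ 458. -252.   30.] [ 457. -322.   21.]
[ 251  203   77   85 4398] [ 505. -330.   11.] [ 540. -295.   30.] [ 523. -313.   19.]
[   0  297   42  120 2210] [ 673. -277.   11.] [ 679. -196.   26.] [ 676. -236.   17.]
```

Request:
{"fn": "servo_tool", "kwargs": {"motion": [{"travel": [-0.04,0,0],"rot": [0,0,0],"hand": 0},{"travel": [0,0,-0.08],"rot": [0,0,0],"hand": 0},{"travel": [0,0,-0.08],"rot": [0,0,0],"hand": 0},{"travel": [0,0,-0.08],"rot": [0,0,0],"hand": 0},{"travel": [-0.1,-0.04,0],"rot": [0,0,0],"hand": 0},{"travel": [-0.1,-0.04,0],"rot": [0,0,0],"hand": 0},{"travel": [-0.1,-0.04,0],"rot": [0,0,0],"hand": 0},{"travel": [-0.1,-0.04,0],"rot": [0,0,0],"hand": 0},{"travel": [-0.1,-0.04,0],"rot": [0,0,0],"hand": 0},{"travel": [-0.1,-0.04,0],"rot": [0,0,0],"hand": 0}]}}

```text
clock: 12.43
position: [587.0, -124.9, 43.9]
ee_rot: [0.707, -0.707, -0.0, 0.0]
contact_force: [0.5, -1.0, 0.3]
gripper_width: -0.1
grasp_force: 0.0
```

Request:
{"fn": "servo_tool", "kwargs": {"motion": [{"travel": [-0.1,-0.04,0],"rot": [0,0,0],"hand": 0},{"travel": [-0.1,-0.04,0],"rot": [0,0,0],"hand": 0},{"travel": [-0.1,-0.04,0],"rot": [0,0,0],"hand": 0},{"travel": [0,0,0],"rot": [0,0,0],"hand": 0},{"travel": [0,0,0],"rot": [0,0,0],"hand": 0},{"travel": [0,0,0],"rot": [0,0,0],"hand": 0}]}}

```text
clock: 12.93
position: [616.3, -51.7, 43.7]
ee_rot: [0.707, -0.707, -0.0, 0.0]
contact_force: [-0.5, 0.3, 0.2]
gripper_width: -0.1
grasp_force: 0.0
```

```bash
python3 -c "
from h import *
front();slook()"
```

```text
[616.3 -51.7  43.7]
[ 252  152   49   49 1814] [ 603. -109.   11.] [635. -77.  18.] [619. -94.  16.]
[ 486  250   74   76 4482] [401. -39.  11.] [459.  25.  18.] [432.  -8.  15.]
[311 282  36  31 765] [568. -13.  11.] [593.   6.  26.] [582.  -7.  24.]
[191 288  59  26 887] [640.  -7.  11.] [686.  15.  18.] [659.   2.  14.]
[  50  327   91   32 1479] [731.  29.  11.] [789.  46.  30.] [761.  37.  21.]
[133 186  30  14 216] [146. 194.] [344. 307.]
[315 197  12  12  62] [321. 202.] [673.  65.]
[315 212  16  14 133] [321. 220.] [640.  20.]
[255 219  18  16 200] [263. 226.] [522.  73.]
[297 226  16  18 235] [305. 234.] [584.   4.]
[340 251  16  15 199] [347. 258.] [619. -94.]
[228 256  33  30 767] [244. 270.] [426.  -8.]
[ 524  295   36   53 1041] [547. 320.] [ 833. -399.]
[ 25 329  37  11 292] [ 42. 334.] [64. 62.]
```

Request:
{"fn": "servo_tool", "kwargs": {"motion": [{"travel": [0,-0.011,0.06],"rot": [0,0,0],"hand": 0},{"travel": [0,0,0.06],"rot": [0,0,0],"hand": 0},{"travel": [0,0,0.06],"rot": [0,0,0],"hand": 0},{"travel": [0,0,0.04],"rot": [0,0,0],"hand": 0},{"travel": [0,0,0.02],"rot": [0,0,0],"hand": 0},{"travel": [0,0,0],"rot": [0,0,0],"hand": 0},{"travel": [0.016,0,0],"rot": [0,0,0],"hand": 0},{"travel": [0.016,0,0],"rot": [0,0,0],"hand": 0},{"travel": [0.02,0,0],"rot": [0,0,0],"hand": 0},{"travel": [0,0,0],"rot": [0,0,0],"hand": 0}]}}

```text
clock: 13.87
position: [620.3, -66.1, -15.3]
ee_rot: [-0.707, 0.708, -0.0, 0.001]
contact_force: [1.0, 0.2, 0.0]
gripper_width: -0.0
grasp_force: 0.0
```

Request:
{"fn": "servo_tool", "kwargs": {"motion": [{"travel": [0.02,0,0],"rot": [0,0,0],"hand": 0},{"travel": [0.02,0,0],"rot": [0,0,0],"hand": 0},{"travel": [0.03,0,0],"rot": [0,0,0],"hand": 0},{"travel": [0.03,0,0],"rot": [0,0,0],"hand": 0},{"travel": [0.03,0,0],"rot": [0,0,0],"hand": 0},{"travel": [0,0,0],"rot": [0,0,0],"hand": 0}]}}

```text
clock: 14.37
position: [619.5, -99.4, -16.2]
ee_rot: [-0.706, 0.708, 0.0, -0.0]
contact_force: [0.8, 0.1, -0.2]
gripper_width: -0.3
grasp_force: 0.0
```

```bash
python3 -c "
from h import *
front()"
```

```text
[619.5 -99.4 -16.2]
[ 114    0   33   84 1423] [ 674. -223.   11.] [ 681. -193.   23.] [ 676. -210.   18.]
[ 249  199   66   90 4294] [ 603. -143.   11.] [ 634. -105.   30.] [ 619. -124.   16.]
[536 383  24  37 578] [448. -27.  11.] [460.   3.  16.] [456. -12.  15.]
```

Centred. On into the pan in stages.

Request:
{"fn": "servo_tool", "kwargs": {"motion": [{"travel": [0.02,0,0],"rot": [0,0,0],"hand": 0},{"travel": [0.03,0,0],"rot": [0,0,0],"hand": 0},{"travel": [0.03,0,0],"rot": [0,0,0],"hand": 0},{"travel": [0.03,0,0],"rot": [0,0,0],"hand": 0},{"travel": [0.03,0,0],"rot": [0,0,0],"hand": 0},{"travel": [0.03,0,0],"rot": [0,0,0],"hand": 0},{"travel": [0.03,0,0],"rot": [0,0,0],"hand": 0},{"travel": [0.02,0,0],"rot": [0,0,0],"hand": 0}]}}

```text
clock: 15.08
position: [619.7, -153.8, -16.1]
ee_rot: [-0.707, 0.707, 0.0, -0.0]
contact_force: [0.1, 1.1, 0.4]
gripper_width: 0.3
grasp_force: 0.2
```

```bash
python3 -c "
from h import *
front()"
```

```text
[ 619.7 -153.8  -16.1]
[ 106    0   57  210 4500] [ 674. -278.   11.] [ 680. -193.   30.] [ 676. -246.   21.]
[ 249  200   67   89 4227] [ 603. -197.   11.] [ 635. -160.   30.] [ 619. -178.   16.]
```

Request:
{"fn": "servo_tool", "kwargs": {"motion": [{"travel": [0.03,0,0],"rot": [0,0,0],"hand": 0},{"travel": [0.034,0,0],"rot": [0,0,0],"hand": 0},{"travel": [0.034,0,0],"rot": [0,0,0],"hand": 0},{"travel": [0.034,0,0],"rot": [0,0,0],"hand": 0},{"travel": [0.034,0,0],"rot": [0,0,0],"hand": 0},{"travel": [0.034,0,0],"rot": [0,0,0],"hand": 0},{"travel": [0.034,0,0],"rot": [0,0,0],"hand": 0},{"travel": [0.034,0,0],"rot": [0,0,0],"hand": 0},{"travel": [0.034,0,0],"rot": [0,0,0],"hand": 0},{"travel": [0.034,0,0],"rot": [0,0,0],"hand": 0}]}}

```text
clock: 15.97
position: [619.8, -237.6, -16.1]
ee_rot: [-0.707, 0.707, 0.0, 0.0]
contact_force: [-0.2, 1.6, 1.4]
gripper_width: 0.1
grasp_force: 0.6
```

```bash
python3 -c "
from h import *
front()"
```

```text
[ 619.8 -237.6  -16.1]
[ 109    0   71  328 6510] [ 675. -361.   11.] [ 680. -211.   30.] [ 677. -306.   21.]
[ 462   86   95   75 5436] [ 505. -330.   11.] [ 540. -300.   21.] [ 524. -316.   18.]
[ 249  200   67   88 4367] [ 603. -281.   11.] [ 635. -244.   30.] [ 619. -263.   19.]
```

Request:
{"fn": "servo_tool", "kwargs": {"motion": [{"travel": [-0.04,0,0],"rot": [0,0,0],"hand": 0},{"travel": [0,0,-0.08],"rot": [0,0,0],"hand": 0},{"travel": [0,0,-0.08],"rot": [0,0,0],"hand": 0},{"travel": [0,0,-0.08],"rot": [0,0,0],"hand": 0},{"travel": [-0.1,0.028,0],"rot": [0,0,0],"hand": 0},{"travel": [-0.1,0.028,0],"rot": [0,0,0],"hand": 0},{"travel": [-0.1,0.028,0],"rot": [0,0,0],"hand": 0},{"travel": [-0.1,0.028,0],"rot": [0,0,0],"hand": 0},{"travel": [-0.1,0.028,0],"rot": [0,0,0],"hand": 0},{"travel": [-0.1,0.028,0],"rot": [0,0,0],"hand": 0}]}}

```text
clock: 16.85
position: [577.0, -74.9, 43.9]
ee_rot: [0.707, -0.707, -0.0, 0.0]
contact_force: [0.0, -0.8, -0.5]
gripper_width: -0.3
grasp_force: 0.0
```

Request:
{"fn": "servo_tool", "kwargs": {"motion": [{"travel": [-0.1,0.028,0],"rot": [0,0,0],"hand": 0},{"travel": [-0.1,0.028,0],"rot": [0,0,0],"hand": 0},{"travel": [-0.1,0.028,0],"rot": [0,0,0],"hand": 0},{"travel": [-0.1,0.028,0],"rot": [0,0,0],"hand": 0},{"travel": [-0.1,0.028,0],"rot": [0,0,0],"hand": 0},{"travel": [-0.1,0.028,0],"rot": [0,0,0],"hand": 0},{"travel": [-0.1,0.028,0],"rot": [0,0,0],"hand": 0},{"travel": [-0.1,0.028,0],"rot": [0,0,0],"hand": 0},{"travel": [0,0,0],"rot": [0,0,0],"hand": 0},{"travel": [0,0,0],"rot": [0,0,0],"hand": 0}]}}

```text
clock: 17.68
position: [521.2, 124.9, 43.9]
ee_rot: [0.708, -0.706, -0.0, 0.0]
contact_force: [0.6, 0.1, 0.6]
gripper_width: 0.3
grasp_force: 0.0
```

```bash
python3 -c "
from h import *
front('pics/w7.png')"
```

```text
[521.2 124.9  43.9]
[ 389    0  119   83 7846] [395. -17.  11.] [459.  26.  18.] [428.   1.  15.]
[ 140    3   63   67 3137] [567. -12.  11.] [598.  19.  27.] [581.   4.  24.]
[   2   19  101  107 6659] [629.  -6.  11.] [686.  51.  30.] [651.  22.  14.]
[ 254  135   53   53 2179] [505.  57.  11.] [539.  90.  18.] [522.  73.  16.]
```

View pics/w7.png

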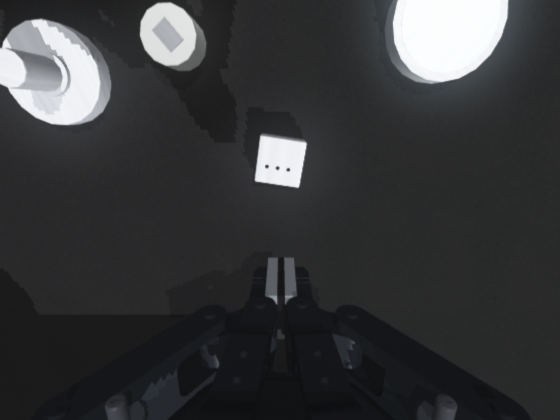

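The square is centred ahead at (280,160), turned about 7°, and its lane between the resin mount and the block is clear.

Request:
{"fn": "servo_tool", "kwargs": {"motion": [{"travel": [0,-0.003,0.06],"rot": [0,0,0],"hand": 0},{"travel": [0,0,0.06],"rot": [0,0,0],"hand": 0},{"travel": [0,0,0.06],"rot": [0,0,0],"hand": 0},{"travel": [0,0,0.04],"rot": [0,0,0],"hand": 0},{"travel": [0,0,0.02],"rot": [0,0,0],"hand": 0},{"travel": [0,0,0],"rot": [0,0,0],"hand": 0},{"travel": [0.02,0,0],"rot": [0,0,0],"hand": 0},{"travel": [0.02,0,0],"rot": [0,0,0],"hand": 0},{"travel": [0.02,0,0],"rot": [0,0,0],"hand": 0},{"travel": [0.02,0,0],"rot": [0,0,0],"hand": 0}]}}

```text
clock: 18.57
position: [523.0, 102.9, -15.4]
ee_rot: [-0.707, 0.707, -0.0, 0.001]
contact_force: [-0.1, 0.2, 0.1]
gripper_width: -0.2
grasp_force: 0.0
```

Request:
{"fn": "servo_tool", "kwargs": {"motion": [{"travel": [0.02,0,0],"rot": [0,0,0],"hand": 0},{"travel": [0.02,0,0],"rot": [0,0,0],"hand": 0},{"travel": [0.02,0,0],"rot": [0,0,0],"hand": 0},{"travel": [0.03,0,0],"rot": [0,0,0],"hand": 0},{"travel": [0.03,0,0],"rot": [0,0,0],"hand": 0},{"travel": [0.03,0,0],"rot": [0,0,0],"hand": 0},{"travel": [0.03,0,0],"rot": [0,0,0],"hand": 0},{"travel": [0.03,0,0],"rot": [0,0,0],"hand": 0}]}}

```text
clock: 19.23
position: [522.6, 50.0, -16.1]
ee_rot: [-0.707, 0.707, 0.0, -0.0]
contact_force: [-0.1, 0.3, 1.4]
gripper_width: -0.1
grasp_force: 0.7
```

```bash
python3 -c "
from h import *
front()"
```

```text
[522.6  50.  -16.1]
[  417    98   143   140 15606] [395. -38.  11.] [460.  25.  18.] [428.  -9.  15.]
[ 107  160   80   72 4394] [567. -12.  11.] [598.  19.  26.] [580.   2.  24.]
[   0  173   67  109 5566] [629.  -6.  11.] [667.  51.  27.] [645.  23.  14.]
[ 246  203   65   86 4692] [509.   8.  11.] [539.  44.  30.] [524.  26.  16.]
```

Request:
{"fn": "servo_tool", "kwargs": {"motion": [{"travel": [0.03,0,0],"rot": [0,0,0],"hand": 0},{"travel": [0.036,0,0],"rot": [0,0,0],"hand": 0},{"travel": [0.036,0,0],"rot": [0,0,0],"hand": 0},{"travel": [0.036,0,0],"rot": [0,0,0],"hand": 0},{"travel": [0.036,0,0],"rot": [0,0,0],"hand": 0},{"travel": [0.036,0,0],"rot": [0,0,0],"hand": 0},{"travel": [0.036,0,0],"rot": [0,0,0],"hand": 0},{"travel": [0.036,0,0],"rot": [0,0,0],"hand": 0},{"travel": [0.036,0,0],"rot": [0,0,0],"hand": 0},{"travel": [0.036,0,0],"rot": [0,0,0],"hand": 0}]}}

```text
clock: 20.12
position: [522.5, -38.6, -16.1]
ee_rot: [-0.707, 0.707, 0.0, -0.0]
contact_force: [-0.3, 0.8, -0.4]
gripper_width: 0.0
grasp_force: 0.2
```

```bash
python3 -c "
from h import *
front()"
```

```text
[522.5 -38.6 -16.1]
[ 245  203   66   85 4697] [509. -80.  11.] [539. -45.  30.] [524. -62.  16.]
[ 394  278  121   96 7649] [395. -39.  11.] [459.  22.  17.] [425. -14.  15.]
[144 319  35  23 226] [579. -13.  11.] [596.  -3.  23.] [588. -11.  15.]
[   0  328  101   77 4880] [629.  -7.  11.] [687.  44.  30.] [653.  13.  14.]
```

Request:
{"fn": "servo_tool", "kwargs": {"motion": [{"travel": [0.03,0,0],"rot": [0,0,0],"hand": 0},{"travel": [0.036,0,0],"rot": [0,0,0],"hand": 0},{"travel": [0.036,0,0],"rot": [0,0,0],"hand": 0},{"travel": [0.036,0,0],"rot": [0,0,0],"hand": 0},{"travel": [0.036,0,0],"rot": [0,0,0],"hand": 0},{"travel": [0.036,0,0],"rot": [0,0,0],"hand": 0},{"travel": [0.036,0,0],"rot": [0,0,0],"hand": 0},{"travel": [0.036,0,0],"rot": [0,0,0],"hand": 0},{"travel": [0.036,0,0],"rot": [0,0,0],"hand": 0},{"travel": [0.036,0,0],"rot": [0,0,0],"hand": 0}]}}

```text
clock: 21.0
position: [522.6, -127.0, -16.1]
ee_rot: [-0.707, 0.707, -0.0, 0.0]
contact_force: [0.1, 1.6, 0.1]
gripper_width: -0.0
grasp_force: 0.4
```

Request:
{"fn": "servo_tool", "kwargs": {"motion": [{"travel": [0.036,0,0],"rot": [0,0,0],"hand": 0},{"travel": [0.036,0,0],"rot": [0,0,0],"hand": 0},{"travel": [0.036,0,0],"rot": [0,0,0],"hand": 0},{"travel": [0.036,0,0],"rot": [0,0,0],"hand": 0},{"travel": [0.036,0,0],"rot": [0,0,0],"hand": 0},{"travel": [0.036,0,0],"rot": [0,0,0],"hand": 0}]}}

```text
clock: 21.5
position: [522.5, -181.0, -16.1]
ee_rot: [-0.707, 0.707, 0.0, -0.0]
contact_force: [0.1, 1.9, 1.5]
gripper_width: 0.2
grasp_force: 1.0
```

```bash
python3 -c "
from h import *
front()"
```

```text
[ 522.5 -181.   -16.1]
[252   0  59  15 733] [ 511. -305.   11.] [ 533. -300.   20.] [ 522. -301.   18.]
[ 411    0   67  259 5913] [ 452. -305.   11.] [ 458. -195.   30.] [ 456. -261.   21.]
[   5   63   91   82 5666] [ 602. -282.   11.] [ 635. -250.   21.] [ 617. -267.   18.]
[ 243  201   68   87 4850] [ 509. -224.   11.] [ 540. -187.   30.] [ 524. -206.   18.]
```

Request:
{"fn": "servo_tool", "kwargs": {"motion": [{"travel": [0.036,0,0],"rot": [0,0,0],"hand": 0},{"travel": [0.036,0,0],"rot": [0,0,0],"hand": 0},{"travel": [0.036,0,0],"rot": [0,0,0],"hand": 0},{"travel": [0.036,0,0],"rot": [0,0,0],"hand": 0},{"travel": [0.036,0,0],"rot": [0,0,0],"hand": 0},{"travel": [0.02,0,0],"rot": [0,0,0],"hand": 0},{"travel": [0,0,0],"rot": [0,0,0],"hand": 0},{"travel": [-0.04,0,0],"rot": [0,0,0],"hand": 0},{"travel": [-0.04,0,-0.08],"rot": [0,0,0],"hand": 0},{"travel": [0,0,-0.12],"rot": [0,0,0],"hand": 0}]}}

```text
clock: 22.38
position: [519.6, -207.8, 31.4]
ee_rot: [0.707, -0.707, -0.003, 0.002]
contact_force: [0.2, -1.0, 0.2]
gripper_width: 0.1
grasp_force: 0.0
```

Request:
{"fn": "servo_tool", "kwargs": {"motion": [{"travel": [0,0,-0.12],"rot": [0,0,0],"hand": 0},{"travel": [0,0,-0.12],"rot": [0,0,0],"hand": 0},{"travel": [0,0,-0.12],"rot": [0,0,0],"hand": 0},{"travel": [0,0,0],"rot": [0,0,0],"hand": 0},{"travel": [0,0,0],"rot": [0,0,0],"hand": 0}]}}

```text
clock: 22.8
position: [523.7, -209.3, 126.0]
ee_rot: [0.707, -0.707, 0.002, -0.002]
contact_force: [-0.5, 0.1, -0.8]
gripper_width: -0.1
grasp_force: 0.0
```

```bash
python3 -c "
from h import *
front('pics/w8.png');slook()"
```

```text
[ 523.7 -209.3  126. ]
[  76    2  296  215 6015] [ 452. -368.   11.] [ 681. -194.   30.] [ 629. -340.   21.]
[ 263   61   41   40 1229] [ 505. -330.   16.] [ 539. -300.   21.] [ 522. -316.   19.]
[ 157  122   38   37 1065] [ 602. -282.   11.] [ 634. -251.   21.] [ 618. -267.   19.]
[ 264  133   34   34 1127] [ 509. -273.   16.] [ 539. -243.   21.] [ 525. -259.   19.]
[134 187  29  12 190] [146. 194.] [344. 306.]
[315 203  26  23 421] [327. 215.] [659.  23.]
[298 226  15  18 226] [305. 234.] [584.   5.]
[333 247  16  15  96] [341. 254.] [614. -79.]
[228 256  33  30 766] [244. 270.] [426.  -8.]
[538 282  22  49 535] [552. 306.] [ 868. -388.]
[ 25 329  29  11 191] [ 37. 333.] [58. 69.]
```

View pics/w8.png

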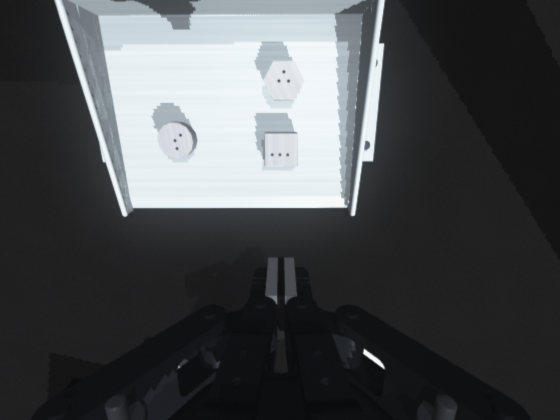

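The hex (283,80), square (281,150) and round (177,140) all lie flat well inside the pan, 60 to 118 mm from its front edge. The bystanders near the sweep paths haven't moved. Handing in.

```bash
python3 -c "
from bench import *
print(job_done())"
```

```text
the job is handed in; nothing more can be done
None
```

The square, round and hex specimens lie flat in the scrap pan, 60–118 mm in from its front edge; the resin mount, reference block and anvil read unmoved and the arm stayed clear of the microscope, caliper and case; handed in at about 23 s (no verdict was returned).

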